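# Turn the washed canister over onto the drainer

## Robot

A 6-joint arm with a two-finger parallel gripper is mounted at the origin on a cart in front of the work surface, level with it; the furniture and walls round the work are solid. World frame = base frame: x ahead of the robot, y to its left, z up, the work surface at z = 0. Lengths are in mm, angles in rad, forces in N, time in s.
With the tool pointing down it reaches from about 275 to 750 mm from the base axis. Payload 10.2 kg.
Tool frame: the origin (TCP) lies at the centre of the arm's flange, where the gripper is bolted on; the fingertips stand 173 mm ahead of it and the grasp point (between the pads) lies 155 mm ahead of it; z points along the fingers, y is the line along which they close (so a half turn about z gives the same grasp; the last joint's range is limited). The gripper opens to 85 mm and grips with 20 to 120 N. Pads are 22 mm wide; open, the fingers measure 114 mm over their backs; the gripper's body (76 mm by 85 mm) begins 54 mm behind the grasp point. The pads swing forward as they close: fully open they stand 13 mm farther back than shut.
Start: joints at [-1.338, 0.313, 1.498, -0, 1.331, -0.223], TCP at [231.084, -471.416, 404.694] pointing down, gripper open.
Joint ranges: [-2.94, 2.94], [-0.97, 2.17], [0.19, 2.56], [-1.23, 4.37], [0.02, 3.11], [-2.88, 2.88]. Speed limits (rad/s): [2.39, 2.39, 3.01, 3.14, 3.14, 3.14].

## Interface

Orientations are given as a unit quaternion [w, x, y, z].
In Python, from rig import status, capture, camera_info, ticket gives the robot as it stands.
- The arm moves only by the shell command python3 -m crank 'ROWS' [FORCE]. ROWS is JSON, a list of rows, each a list of 7 numbers: the shift along the tool's x, y, z as a fraction of full scale, then the turn, a rotation vector about the tool's x, y, z as a fraction of full scale, then the closure, from 0 (fully open) to 1 (shut). A call has 1 to 12 rows; each row is the pose to reach, as a shift and turn from the pose commanded when the call began, along the tool's axes at that moment; what a row does not reach only later rows make up. Full scale, the value 1, is 0.1 m for a shift and 45 degrees for a turn. A row lasts 1/10 s, in which the tool goes at most 50 mm and 8.59 degrees, less where a joint would pass 70% of its speed; a pose out of reach is approached as far as the arm can. A call with a number of a shift or a turn outside -1 to 1 is refused whole. A call with a gripper value outside its range is refused whole. The fingers move at their own pace and stop on an object; FORCE is the grip in N (left out, the last holds). Time passes only in rows, so rows that repeat a pose let the fingers close. It gives the time, the measured TCP pose, the force, the opening and the grip force at its end, in the units of the state.
- status.sense(): the state, without advancing time (a new reading comes with each control period).
- capture(name): name is "scene" or "top"; returns (picture, depth): 420x560x3 uint8, red, green, blue; 420x560 float32, mm along the optical axis (not along the pixel's ray), 0 where there is no reading.
- camera_info(name): a dict with "K" (3x3 intrinsics, pixels), "camera_from_world" (4x4, takes a point from world to camera coordinates). Camera axes: x right, y up, looking along -z (the intrinsics and any distortion apply to the point x, -y, -z); pixel columns grow to the right and rows downward; lengths in mm; the calibration is good to about 2 mm. A picture is of the moment at which its call begins. camera_info takes no time and is no camera call.
- ticket.finish_job(): hands the job in; it is judged then, once.
The state is a dict: "time_s": time; "joints": joint angles; "dq": joint speeds; "tau": joint torques, N m; "eef_pos": TCP position; "ee_rot": TCP orientation; "force": force on the tool from outside, world axes, zero at the start; "wrist_torque": the same for the moment, N m; "grip_width": opening from 0.0 (shut) to 1.0 (fully open); "grip_force": force on a finger pad.
Only numpy, scipy, OpenCV 4.12 (cv2) and the standard library are available. Lean on these libraries where they do the work, as an engineer would, in place of code of your own. Each camera call takes 0.05 s, during which the arm holds its last target. There are 200 camera calls.

## Task

The washed teal canister standing mouth-up on the worktop is to drain and dry: turn it over and set it upside down in the one free seat of the bamboo drainer, the way its twin is standing there, rim flat on the sloping slats and its side square against the rail at the back. Set it down gently rather than dropping it, let go of it, and leave the twin, the drinking glass and the lid where they are.

Things in the scene. Friction and masses are not known exactly. Their poses are not given: they have to be found in the camera images.
- canister_a: canister to turn over: square, teal, beige foot, open top, 0.15 to 0.31 kg. Body 64 x 64 x 94 mm with flat sides, then a neck 58 mm square, 10 mm high round the mouth (104 mm in all, wall 4 mm). Origin: centre of the underside; z axis points to the mouth; x, y square to the sides. Starts upright, mouth up. Laid on a side it stays lying, its axis 32 mm above the worktop
- canister_a_mouth (a point): centre of the canister's mouth, in the plane of its rim, 104 mm along the canister's z axis from its origin; a grip of 60 N on two facing sides of it holds it firmly and does it no harm
- canister_b: the twin, same shape and axes as canister_a, already upside down in one seat of the drainer (its origin is then on top)
- drinking_glass: clear drinking glass, 81 mm across the rim, 67 mm across the foot, 93 mm high, upside down in another seat of the drainer; origin at the centre of its foot (now on top)
- drainer: fixed white drip tray under the three seats, 150 x 346 x 14 mm; origin at the centre of its underside, x to the back, y along the row. A canister upside down in a seat, rim flat on the slats and side touching the rail, has its mouth centre at x = +13.5, z = 42.4 mm in that seat's frame and its underside tipped 15 degrees to the back; it does not slide on the slats by itself
- seat_1: one of three equal fixed bamboo seats, 110 mm apart along the drainer; which two are taken varies. Origin on the worktop under its middle; x to the back, y along the row, z up. Slats 46 mm above the origin, falling 15 degrees to the back (+x), 96 mm wide. Rail at the back, square to the slats, 24 mm high, front face 46 mm down the slope from the middle; side strips 6 mm above the slats
- seat_2: second of the three seats, as seat_1
- seat_3: third of the three seats, as seat_1
- lid: the canister's square wooden lid, 66 x 66 x 18 mm, lying upside down on the worktop with its white gasket up; origin at the centre of its underside; to be left alone

How it is judged:
By the outcome, as a careful person would: the job done as asked, in the order asked, and still so for the second after the job is handed in, with the robot touching nothing.
It also fails if it takes over 61 s, if anything falls off the work surface, if the arm or the gripper's body presses on something with over 40 N, if the wrist force passes 120 N, or if a joint passes its speed limit or range.

## Working session

There is one attempt and no reset: what is moved stays moved. The work goes in short steps, Python scripts to look and compute and a shell command to move; the robot and the scene stay as the last step left them, time stands still between calls to the robot, and variables do not carry over. Pictures are saved under pics/ and viewed, at most 10 in all, crops included, and the job is handed in when it is done.

```bash
ls; mkdir -p pics; cat > h.py <<'E'
import numpy as np, cv2
from rig import status, capture, camera_info, ticket
def cloud(name):
    im,d=capture(name); ci=camera_info(name); K=np.array(ci["K"]); T=np.linalg.inv(np.array(ci["camera_from_world"]))
    v,u=np.mgrid[0:d.shape[0],0:d.shape[1]]
    dist=ci.get("dist")
    x=(u-K[0,2])/K[0,0]*d; y=(v-K[1,2])/K[1,1]*d
    P=np.stack([x,-y,-d,np.ones_like(d)],-1)@T.T
    P=P[...,:3]; P[d==0]=np.nan
    return im,d,P
E
python3 - <<'E'
from h import *
for n in("scene","top"):
    im,d,P=cloud(n); cv2.imwrite(f"pics/{n}0.png",im[...,::-1]); np.savez(f"/tmp/{n}0.npz",im=im,d=d,P=P)
    print(n,{k:(np.round(np.array(v),3).tolist() if not isinstance(v,str) else v) for k,v in camera_info(n).items()})
print(status.sense())
E
```

```text
pics
scene {'K': [[528.539, 0.0, 278.995], [0.0, 528.539, 214.844], [0.0, 0.0, 1.0]], 'camera_from_world': [[-0.877, -0.481, 0.017, 434.061], [0.382, -0.674, 0.632, -212.32], [-0.293, 0.561, 0.775, -1167.129], [0.0, 0.0, 0.0, 1.0]]}
top {'K': [[442.128, 0.0, 280.82], [0.0, 442.128, 205.531], [0.0, 0.0, 1.0]], 'camera_from_world': [[-0.007, -1.0, -0.023, 84.48], [0.996, -0.009, 0.09, -507.097], [-0.09, -0.022, 0.996, -972.168], [0.0, 0.0, 0.0, 1.0]]}
{'time_s': 0.1, 'joints': array([-1.33839412e+00,  3.13367374e-01,  1.49834989e+00,  3.38321144e-05,
        1.33096390e+00, -2.23413681e-01]), 'dq': array([ 9.52183118e-04, -1.52231754e-03, -3.66661849e-03,  9.13732177e-04,
        5.01047682e-04,  4.87178634e-06]), 'tau': array([ 1.76092937e-03, -4.12899292e+01, -2.60143840e+01, -2.09426748e-04,
        3.02897795e-03, -1.44888688e-07]), 'eef_pos': array([ 231.0797813 , -471.37329881,  404.21006421]), 'ee_rot': array([-5.44320255e-04,  9.74141971e-01,  2.25936107e-01,  1.39835226e-05]), 'force': array([ 0.42023244, -0.03693305, -0.1518376 ]), 'wrist_torque': array([-0.01847144, -0.02700425, -0.00497915]), 'grip_force': 0.0, 'grip_width': 0.9970762213865981}
```

View pics/scene0.png

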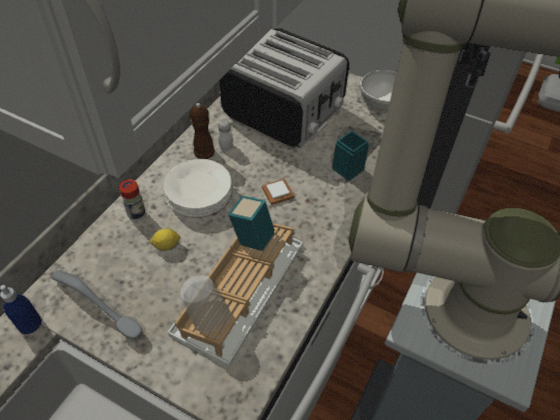

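View pics/top0.png

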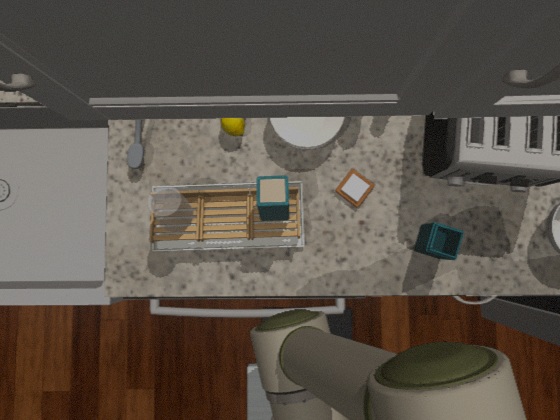

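The middle seat is free: the glass is at top-view (165,200) and the twin at (272,198). canister_a stands at (440,240) and the lid lies at (355,188). Next I measure them.

```bash
cat > m.py <<'E'
from h import *
def rect(p,n):
    (c,s,a)=cv2.minAreaRect(p[:,:2].astype(np.float32)); print(n,'c',np.round(c,1),'size',np.round(s,1),'ang',round(a,1),'z',np.round(np.nanpercentile(p[:,2],[2,50,98]),1),len(p))
if __name__=="__main__":
    for n in("top","scene"):
        f=np.load(f"/tmp/{n}0.npz"); im,P=f['im'],f['P']; hsv=cv2.cvtColor(im,cv2.COLOR_RGB2HSV)
        teal=(hsv[...,0]>80)&(hsv[...,0]<100)&(hsv[...,1]>120)&(hsv[...,2]>25)&np.isfinite(P[...,2])
        k,l,st,ce=cv2.connectedComponentsWithStats(teal.astype(np.uint8))
        for i in range(1,k):
            if st[i,4]>80:
                p=P[l==i]; print(n,st[i]); rect(p,'all'); q=p[p[:,2]>p[:,2].max()-15]; rect(q,'topband')
        X,Y,Z=np.moveaxis(P,-1,0)
        g=np.isfinite(Z)&(X>300)&(X<700)&(abs(Y)<500)&(abs(Z)<8); print('table z',np.median(Z[g]))
        # drainer tray: white pixels low
        w=(hsv[...,1]<50)&(hsv[...,2]>140)&(Z>3)&(Z<25)&(X<620)&(abs(Y-60)<300)
        if w.sum()>50: rect(P[w],'white')
        b=(hsv[...,0]>8)&(hsv[...,0]<25)&(hsv[...,1]>100)&(hsv[...,2]>60)&(Z>20)&(Z<75)&(X<650)&(X>350)
        rect(P[b],'bamboo')
        if n=="top":
            c=P[:110].reshape(-1,3); print('cabinet',np.nanpercentile(c,[1,50,99],axis=0).round())
            hi=(Z>40)&(X>300)&(X<650); 
            for y in range(-500,400,20):
                s=hi&(Y>y)&(Y<y+20); 
                if s.any(): print(y,int(np.nanmin(X[s])),int(np.nanmax(X[s])),int(np.nanmax(Z[s])),end=' | ')
E
python3 m.py
```

```text
top [257 176  31  30 177]
all c [527.6  94.9] size [60.4 60.4] ang 0.6 z [132.8 145.1 151.5] 177
topband c [526.1  95.1] size [60.2 57.5] ang 90.0 z [138.3 147.9 151.7] 131
top [426 223  37  36 334]
all c [ 425.6 -256.7] size [62.4 63.4] ang 72.1 z [  3.9 100.6 104.7] 334
topband c [ 426.2 -256.3] size [62.3 62. ] ang 70.8 z [ 91.5 101.6 104.8] 260
table z -1.1218589028954966
white c [382.6  79.6] size [471.5 550.3] ang 0.2 z [ 3.1 13.9 19.8] 902
bamboo c [487.6 203.8] size [110.2 324.8] ang 1.5 z [32.3 49.9 62.3] 3554
cabinet [[ 571. -228.    1.]
 [ 594.   67.  627.]
 [ 762.  671.  714.]]
-500 419 547 121 | -480 544 649 165 | -460 530 649 190 | -440 530 649 192 | -420 531 649 193 | -400 531 649 192 | -380 533 649 189 | -360 538 649 192 | -340 538 649 192 | -320 540 649 192 | -300 391 649 462 | -280 386 649 496 | -260 391 649 532 | -240 397 623 559 | -220 406 591 596 | -200 582 591 632 | -180 554 584 666 | -160 553 584 699 | -140 300 594 717 | -120 300 588 718 | -100 300 588 719 | -80 300 595 719 | -60 300 595 709 | -40 300 649 709 | -20 300 649 709 | 0 586 649 711 | 20 300 649 712 | 40 300 649 712 | 60 438 649 713 | 80 438 595 714 | 100 438 595 714 | 120 436 595 715 | 140 432 595 715 | 160 437 595 716 | 180 435 595 717 | 200 435 595 718 | 220 435 595 719 | 240 429 595 719 | 260 429 595 719 | 280 433 595 693 | 300 433 589 664 | 320 431 588 632 | 340 431 588 603 | 360 427 537 65 | scene [333 132  35  48 692]
all c [ 425.6 -256. ] size [69.1 65.5] ang 72.3 z [ 11.2  70.5 106.3] 692
topband c [ 425.1 -256.2] size [62.8 61.2] ang 72.3 z [ 94.1  99.4 107.5] 171
scene [229 201  45  49 781]
all c [514.5  97.4] size [84.  62.8] ang 3.6 z [ 56.  107.4 152.3] 781
topband c [509.8 108. ] size [80.5 41.4] ang 52.1 z [139.9 148.1 153.8] 134
table z 1.316558641831989
white c [237.3  82.8] size [554.9 766.2] ang 89.8 z [ 3.   4.6 20.9] 2293
bamboo c [485.4 205.1] size [110.7 326.8] ang 1.0 z [32.3 52.  64.4] 2387
```

```bash
cat > s.py <<'E'
from h import *
import pickle,os
from scipy.spatial.transform import Rotation as R
def rec():
    s=status.sense(); w,x,y,z=s['ee_rot']; r=R.from_quat([x,y,z,w])
    L=pickle.load(open('L.pkl','rb')) if os.path.exists('L.pkl') else []
    L.append((s['joints'],s['eef_pos'],r.as_matrix())); pickle.dump(L,open('L.pkl','wb'))
    print(round(s['time_s'],2),'q',s['joints'].round(3),'p',s['eef_pos'].round(1),'F',s['force'].round(1),'g',round(s['grip_width'],3),round(s['grip_force'],1)); print(r.as_matrix().round(3).tolist())
    return s,r
if __name__=="__main__": rec()
E
python3 s.py
python3 -m crank '[[0,0,-0.3,0,0,0.98,0],[0,0,-0.3,0,0,0.98,0],[0,0,-0.3,0,0,0.98,0],[0,0,-0.3,0,0,0.98,0],[0,0,-0.3,0,0,0.98,0],[0,0,-0.3,0,0,0.98,0],[0,0,-0.3,0,0,0.98,0]]'; python3 s.py
python3 -m crank '[[0,0,0,0,0.8,0,0],[0,0,0,0,0.8,0,0],[0,0,0,0,0.8,0,0],[0,0,0,0,0.8,0,0],[0,0,0,0,0.8,0,0],[0,0,0,0,0.8,0,0]]'; python3 s.py
cat > d.py <<'E'
from h import *
for n in("top","scene"):
    f=np.load(f"/tmp/{n}0.npz"); im,P=f['im'],f['P']; X,Y,Z=np.moveaxis(P,-1,0); hsv=cv2.cvtColor(im,cv2.COLOR_RGB2HSV)
    b=(hsv[...,0]>8)&(hsv[...,0]<25)&(hsv[...,1]>80)
    m=(abs(Y-206)<38)&(X>440)&(X<525)&(abs(Z-46+.268*(X-487))<10)&b; p=P[m]
    for _ in range(4):
        A=np.c_[p[:,:2],np.ones(len(p))]; c=np.linalg.lstsq(A,p[:,2],rcond=None)[0]; r=p[:,2]-A@c; p=p[abs(r)<3]
    g=c[:2]; print(n,len(p),'slope',np.degrees(np.arctan(np.hypot(*g))).round(2),'yaw',np.degrees(np.arctan2(-g[1],-g[0])).round(2),'x where z=46 at y=206:',((46-c[2]-c[1]*206)/c[0]).round(1), 'z at 487',(c@[487,206,1]).round(1))
    A=c@np.stack([X,Y,np.ones_like(X)]).reshape(3,-1); h=(Z.ravel()-A).reshape(X.shape)
    q=P[(h>15)&(h<27)&(X>500)&(X<570)&(Y>150)&(Y<262)]; print('rail',len(q)); 
    if len(q)>20: print(np.percentile(q,[5,50,95],axis=0).round(1).tolist(), np.polyfit(q[:,1],q[:,0],1).round(3))
    # twin top face
    t=P[(Z>128)&(Z<165)&(X>450)&(X<600)&(Y>30)&(Y<160)]; t=t.astype(np.float32); cc=np.linalg.svd(t-t.mean(0),full_matrices=False)[2][2]; print('twin top',len(t),t.mean(0).round(1),cv2.minAreaRect(t[:,:2]),cc.round(3))
    e=b&(Z>25)&(Z<75)&(X>400)&(X<600); print('bamboo y ext',np.percentile(Y[e],[.5,99.5]).round(1))
E
python3 d.py
```

```text
0.1 q [-1.338  0.313  1.498  0.     1.331 -0.223] p [ 231.1 -471.4  404.2] F [ 0.4 -0.  -0.2] g 0.997 0.0
[[0.898, 0.44, -0.0], [0.44, -0.898, 0.001], [0.0, -0.001, -1.0]]
time_s: 0.8
eef_pos: [231.1, -471.4, 434.5]
ee_rot: [-0.0, 0.988, -0.155, -0.0]
force: [-0.3, 0.6, -0.3]
grip_width: 1.001
grip_force: 0.0
0.8 q [-1.338  0.293  1.447  0.     1.403  0.543] p [ 231.1 -471.4  434.5] F [-0.3  0.6 -0.3] g 1.001 0.0
[[0.952, -0.306, -0.0], [-0.306, -0.952, 0.0], [-0.0, -0.0, -1.0]]
time_s: 1.4
eef_pos: [230.8, -471.4, 434.5]
ee_rot: [0.049, 0.94, -0.148, 0.305]
force: [0.3, 0.9, -0.6]
grip_width: 1.0
grip_force: 0.0
1.4 q [-1.424  0.23   1.568  0.625  1.118  0.242] p [ 230.8 -471.4  434.5] F [ 0.3  0.9 -0.6] g 1.0 0.0
[[0.77, -0.307, 0.559], [-0.248, -0.952, -0.181], [0.588, 0.001, -0.809]]
top 813 slope 15.14 yaw 1.32 x where z=46 at y=206: 481.1 z at 487 44.4
rail 190
[[534.6, 157.1, 47.5], [538.2, 204.9, 54.0], [542.7, 253.3, 56.7]] [-1.9000e-02  5.4237e+02]Traceback (most recent call last):
  File "d.py", line 13, in <module>
    t=P[(Z>128)&(Z<165)&(X>450)&(X<600)&(Y>30)&(Y<160)]; t=t.astype(np.float32); cc=np.linalg.svd(t-t.mean(0),full_matrices=False)[2][2]; print('twin top',len(t),t.mean(0).round(1),cv2.minAreaRect(t[:,:2]),cc.round(3))
                                                                                                                                                                                     ~~~~~~~~~~~~~~~^^^^^^^^^
cv2.error: OpenCV(4.12.0) /io/opencv/modules/imgproc/src/convhull.cpp:143: error: (-215:Assertion failed) total >= 0 && (depth == CV_32F || depth == CV_32S) in function 'convexHull'
```

```bash
sed -i 's/cv2.minAreaRect(t\[:,:2\])/cv2.minAreaRect(np.ascontiguousarray(t[:,:2]))/' d.py; python3 d.py
python3 -m crank '[[0.3,0,0,0,1,0,0],[0.3,0,0,0,1,0,0],[0.3,0,0,0,1,0,0],[0.3,0,0,0,1,0,0],[0.3,0,0,0,1,0,0],[0.3,0,0,0,1,0,0],[0.3,0,0,0,1,0,0]]'; python3 s.py
cat > kin.py <<'E'
import numpy as np,pickle
from scipy.optimize import least_squares
from scipy.spatial.transform import Rotation as R
def fk(q,k):
    d1,off,a2,a3,d4,d6,x0=k
    Rz=lambda a:R.from_euler('z',a); Ry=lambda a:R.from_euler('y',a)
    A=Rz(q[0]); B=A*Ry(q[1]); C=B*Ry(q[2]); D=C*Rz(q[3]); E=D*Ry(q[4]); F=E*Rz(q[5])
    p=np.array([0,0,d1])+A.apply([x0,off,0])+B.apply([0,0,a2])+C.apply([a3,0,d4])+E.apply([0,0,d6])
    return p,F.as_matrix()
def fit():
    L=pickle.load(open('L.pkl','rb'))
    f=lambda k:np.concatenate([fk(q,k)[0]-p for q,p,r in L]+[(k-k0)*1e-3])
    k0=np.array([250,100,450,0,400,150,0.]); s=least_squares(f,k0); return s.x,L
if __name__=="__main__":
    k,L=fit(); print(k.round(1)); 
    for q,p,r in L: P,M=fk(q,k); print((P-p).round(1), (M.T@r).round(2).tolist())
E
python3 kin.py
```

```text
top 813 slope 15.14 yaw 1.32 x where z=46 at y=206: 481.1 z at 487 44.4
rail 190
[[534.6, 157.1, 47.5], [538.2, 204.9, 54.0], [542.7, 253.3, 56.7]] [-1.9000e-02  5.4237e+02]
twin top 1083 [523.8  95.5 141.8] ((525.0543212890625, 95.24736022949219), (68.57752227783203, 63.87248229980469), 1.5498018264770508) [0.164 0.003 0.987]
bamboo y ext [ 40.8 364.2]
scene 674 slope 14.93 yaw 2.47 x where z=46 at y=206: 489.9 z at 487 46.8
rail 170
[[534.6, 157.4, 49.7], [538.1, 197.2, 55.6], [543.5, 237.9, 59.5]] [-2.40000e-02  5.43414e+02]
twin top 837 [520.4  99.1 142.7] ((525.1563110351562, 95.00340270996094), (70.1847152709961, 67.16667175292969), 1.7467360496520996) [0.087 0.065 0.994]
bamboo y ext [ 42.2 368.2]
time_s: 2.1
eef_pos: [254.3, -478.9, 452.0]
ee_rot: [0.101, 0.752, -0.118, 0.641]
force: [0.4, 0.2, -0.1]
grip_width: 1.001
grip_force: 0.0
2.1 q [-1.439  0.249  1.641  1.553  1.101 -0.28 ] p [ 254.3 -478.9  452. ] F [ 0.4  0.2 -0.1] g 1.001 0.0
[[0.15, -0.308, 0.94], [-0.048, -0.951, -0.304], [0.988, 0.001, -0.158]]
[201.3 116.3 438.9  39.  397.5  81.9   0. ]
[-0.  0.  0.] [[0.0, -1.0, -0.0], [1.0, 0.0, 0.0], [-0.0, -0.0, 1.0]]
[-0. -0.  0.] [[0.0, -1.0, 0.0], [1.0, 0.0, 0.0], [-0.0, 0.0, 1.0]]
[ 0. -0. -0.] [[-0.0, -1.0, 0.0], [1.0, -0.0, 0.0], [-0.0, 0.0, 1.0]]
[ 0.  0. -0.] [[0.0, -1.0, 0.0], [1.0, 0.0, 0.0], [-0.0, -0.0, 1.0]]
```

```bash
cat > t.py <<'E'
from h import *
for n in("top","scene"):
    f=np.load(f"/tmp/{n}0.npz"); im,P=f['im'],f['P']; X,Y,Z=np.moveaxis(P,-1,0); hsv=cv2.cvtColor(im,cv2.COLOR_RGB2HSV)
    m=(hsv[...,0]>5)&(hsv[...,0]<25)&(Z>128)&(Z<160)&(X>450)&(X<600)&(Y>30)&(Y<160)
    p=P[m]; a=cv2.minAreaRect(np.float32(p[:,:2])); print(n,len(p),p.mean(0).round(1),np.round(a[0],1),np.round(a[1],1),round(a[2],1), np.percentile(p,[1,99],axis=0).round(1).tolist())
    w=(hsv[...,1]<70)&(hsv[...,2]>90)&(Z>5)&(Z<25)&(X>385)&(X<580)&(Y>10)&(Y<400); p=P[w]
    print(' tray',len(p),[np.round(v,1) for v in cv2.minAreaRect(np.float32(p[:,:2]))])
    l=P[(X>480)&(X<580)&(Y>-140)&(Y<-40)&(Z>10)&(Z<30)]; print(' lid',l.mean(0).round(1), np.ptp(l,axis=0).round(1))
    mg=(hsv[...,0]>80)&(hsv[...,0]<100)&(X>380)&(X<470)&(Y<-200)&(Y>-310)&(Z>98)&(Z<112)
    print(' rim',P[mg].mean(0).round(1),[np.round(v,1) for v in cv2.minAreaRect(np.float32(P[mg][:,:2]))])
    e=P[(Y>-220)&(Y<0)&(abs(Z)<6)]; print(' worktop x min',np.percentile(e[:,0],[.5,2]).round())
E
python3 t.py
cat > ik.py <<'E'
from kin import *
k,_=fit(); OFF=R.from_euler('z',90,degrees=True)
lo=np.array([-2.94,-.97,.19,-1.23,.02,-2.88]); hi=np.array([2.94,2.17,2.56,4.37,3.11,2.88])
def tool(head,pitch,flip):  # tool z at heading, pitched down; y lateral (flip +1: y to the left)
    h,p=np.radians([head,pitch]); z=np.array([np.cos(h)*np.cos(p),np.sin(h)*np.cos(p),-np.sin(p)]); y=flip*np.array([-np.sin(h),np.cos(h),0]); return np.c_[np.cross(y,z),y,z]
def sols(p,M,n=60):
    rng=np.random.default_rng(0); out=[]
    def f(q):
        P,F=fk(q,k); F=F@OFF.as_matrix(); return np.r_[(P-p)/100,R.from_matrix(F.T@M).as_rotvec()]
    for _ in range(n):
        s=least_squares(f,rng.uniform(lo,hi),bounds=(lo-.3,hi+.3))
        if s.cost<1e-6 and not any(np.allclose(s.x,o,atol=.02) for o in out): out.append(s.x)
    return out
if __name__=="__main__":
    for name,g,heads,ptch in(("pick",[425.7,-256.4,40],(-18,72,-108),15),("place",[485+28,204,95],(1.3,),0)):
        for hd in heads:
            for fl in(1,-1):
                M=tool(hd,ptch,fl); 
                for q in sols(np.array(g)-155*M[:,2],M): print(name,hd,fl,q.round(2),'margin',np.minimum(q-lo,hi-q).min().round(2))
E
python3 ik.py
```

```text
top 559 [527.5  95.5 142.3] [525.8  95.7] [63.  62.8] 1.4 [[505.3, 71.1, 134.4], [551.3, 122.1, 150.2]]
 tray 849 [array([478.6, 200.4]), array([168.7, 352. ]), np.float64(0.8)]
 lid [547.1 -86.9  15. ] [73.7 86.2 12.3]
 rim [ 425.3 -257.7  102.2] [array([ 425.3, -257.6]), array([58.7, 58. ]), np.float64(72.4)]
 worktop x min [306. 312.]
scene 289 [527.   95.3 145.1] [527.1  95.4] [45.5 48.4] 2.5 [[505.5, 72.7, 137.4], [549.3, 117.3, 152.5]]
 tray 1872 [array([483.2, 206.1]), array([193.5, 385.8]), np.float64(0.1)]
 lid [546.2 -83.8  16.5] [73.4 83.7 14.5]
 rim [ 424.9 -257.4  103.2] [array([ 424.9, -257.7]), array([62.7, 59.7]), np.float64(73.5)]
 worktop x min [-146. -138.]
pick -18 1 [-1.16  0.84  2.39  2.31  1.37  1.5 ] margin 0.17
pick -18 -1 [-1.16  0.84  2.39  2.31  1.37 -1.64] margin 0.17
pick 72 1 [-1.13  1.    1.49  0.75  1.8   2.02] margin 0.86
pick 72 -1 [-1.13  1.    1.49  0.75  1.8  -1.12] margin 1.07
pick -108 1 [-0.31  0.9   1.79 -1.45  1.34  1.1 ] margin -0.22
pick -108 -1 [-0.31  0.9   1.79 -1.45  1.34 -2.04] margin -0.22
place 1.3 1 [0.27 0.84 2.22 3.39 1.49 1.55] margin 0.34
place 1.3 -1 [ 0.27  0.84  2.22  3.39  1.49 -1.59] margin 0.34
```

```bash
cat > go.py <<'E'
import sys
from ik import *; from s import rec
def plan(grasp,head,pitch,flip,roll=0):
    s,r=rec(); M=tool(head,pitch,flip)@R.from_euler('z',roll,degrees=True).as_matrix(); p=np.array(grasp,float)-155*M[:,2]
    sh=r.inv().apply(p-s['eef_pos'])/100; rv=(r.inv()*R.from_matrix(M)).as_rotvec()/np.radians(45)
    print('TCP target',p.round(1),'shift',sh.round(3),'turn',rv.round(3)); 
    def f(q):
        P,F=fk(q,k); F=F@OFF.as_matrix(); return np.r_[(P-p)/100,R.from_matrix(F.T@M).as_rotvec()]
    o=least_squares(f,s['joints'],bounds=(lo-.3,hi+.3)); print('q',o.x.round(2),o.cost<1e-6)
if __name__=="__main__":
    a=list(map(float,sys.argv[1:])); plan(a[:3],*a[3:])
E
python3 go.py 425.4 -257 200 -17.7 15 -1
python3 - <<'E'
from h import *
P=np.load('/tmp/top0.npz')['P']
print(P[300:325:2,240].round().tolist()); print(P[300:325:4,180].round().tolist()); print(P[370:415:6,258].round().tolist())
P=np.load('/tmp/scene0.npz')['P']; print(P[[330,325,335],[335,335,340]].round().tolist(),P[300,420:470:10].round().tolist())
E
```

```text
2.1 q [-1.439  0.249  1.641  1.553  1.101 -0.28 ] p [ 254.3 -478.9  452. ] F [ 0.4  0.2 -0.1] g 1.001 0.0
[[0.15, -0.308, 0.94], [-0.048, -0.951, -0.304], [0.988, 0.001, -0.158]]
TCP target [ 282.8 -211.5  240.1] shift [-2.176 -2.634 -0.212] turn [ 0.005 -0.132  0.   ]
q [-1.16  0.23  2.42  2.11  1.01 -1.13] True
[[191.0, 275.0, -869.0], [183.0, 275.0, -868.0], [174.0, 275.0, -874.0], [166.0, 275.0, -873.0], [158.0, 275.0, -871.0], [256.0, 189.0, -120.0], [252.0, 188.0, -114.0], [248.0, 188.0, -111.0], [242.0, 189.0, -119.0], [116.0, 275.0, -874.0], [108.0, 275.0, -874.0], [101.0, 275.0, -867.0], [91.0, 275.0, -873.0]]
[[192.0, 529.0, -868.0], [174.0, 531.0, -880.0], [262.0, 342.0, -121.0], [252.0, 341.0, -119.0], [125.0, 529.0, -874.0], [109.0, 528.0, -869.0], [93.0, 528.0, -870.0]]
[[201.0, 118.0, 219.0], [130.0, 134.0, 4.0], [114.0, 135.0, -3.0], [103.0, 135.0, 0.0], [89.0, 135.0, -0.0], [75.0, 135.0, -5.0], [63.0, 135.0, -2.0], [49.0, 135.0, -5.0]]
[[294.0, 28.0, -325.0], [294.0, 39.0, -277.0], [251.0, 141.0, -114.0]] [[117.0, 34.0, 0.0], [97.0, 31.0, 13.0], [78.0, 26.0, 20.0], [61.0, 40.0, 56.0], [45.0, 53.0, 90.0]]
```

```bash
H='[[0,-0.5,0,0,-0.132,0,0]]'; 
python3 -m crank '[[0,-0.5,-0.1,0,-0.132,0,0],[0,-1,-0.2,0,-0.132,0,0],[-0.3,-1,-0.2,0,-0.132,0,0],[-0.3,-1,-0.2,0,-0.132,0,0]]' >/dev/null
python3 -m crank '[[-0.3,-0.5,0,0,0,0,0],[-0.5,-1,0,0,0,0,0],[-0.5,-1,0,0,0,0,0]]' >/dev/null
python3 go.py 425.4 -257 200 -17.7 15 -1
```

```text
2.8 q [-1.251 -0.034  2.159  1.67   0.901 -0.5  ] p [ 280.9 -274.9  376.4] F [ 0.5 -0.6  0.2] g 1.004 0.0
[[0.248, -0.306, 0.919], [-0.081, -0.952, -0.295], [0.965, -0.002, -0.261]]
TCP target [ 282.8 -211.5  240.1] shift [-1.363 -0.607  0.186] turn [ 0.002  0.002 -0.003]
q [-1.16  0.23  2.42  2.11  1.01 -1.13] True
```

```bash

python3 -m crank '[[-0.3,-0.3,0.1,0,0,0,0],[-0.6,-0.6,0.19,0,0,0,0],[-0.7,-0.6,0.19,0,0,0,0],[-0.7,-0.6,0.19,0,0,0,0]]' >/dev/null
python3 go.py 425.4 -257 42 -17.7 15 -1
```

```text
3.2 q [-1.12   0.062  2.313  1.979  0.864 -0.85 ] p [ 299.8 -220.9  304.7] F [-0.7 -0.5  0.8] g 0.998 0.0
[[0.246, -0.308, 0.919], [-0.081, -0.952, -0.297], [0.966, -0.001, -0.259]]
TCP target [ 282.8 -211.5   82.1] shift [-2.199 -0.035  0.392] turn [ 0.004  0.    -0.003]
q [-1.16  0.83  2.39  2.3   1.36 -1.63] True
```

```bash

python3 -m crank '[[-0.3,-0.035,-0.1,0,0,0,0],[-0.6,-0.035,-0.05,0,0,0,0],[-0.82,-0.035,0.02,0,0,0,0],[-0.82,-0.035,0.02,0,0,0,0],[-0.82,-0.035,0.02,0,0,0,0]]' >/dev/null
python3 go.py 425.4 -257 42 -17.7 15 -1; python3 - <<'E'
from h import *
im,d=capture("top"); cv2.imwrite("pics/hover.png",cv2.resize(im[150:350,330:560,::-1],None,fx=3,fy=3))
im,d=capture("scene"); cv2.imwrite("pics/hover_s.png",cv2.resize(im[60:260,240:500,::-1],None,fx=3,fy=3))
E
```

```text
3.7 q [-1.166  0.278  2.424  2.142  1.043 -1.191] p [ 282.4 -212.3  226.1] F [-0.1  0.2 -0.6] g 1.001 0.0
[[0.244, -0.309, 0.919], [-0.079, -0.951, -0.298], [0.967, 0.0, -0.257]]
TCP target [ 282.8 -211.5   82.1] shift [-1.392 -0.009  0.37 ] turn [ 0.006 -0.003 -0.001]
q [-1.16  0.83  2.39  2.3   1.36 -1.63] True
```

View pics/hover.png

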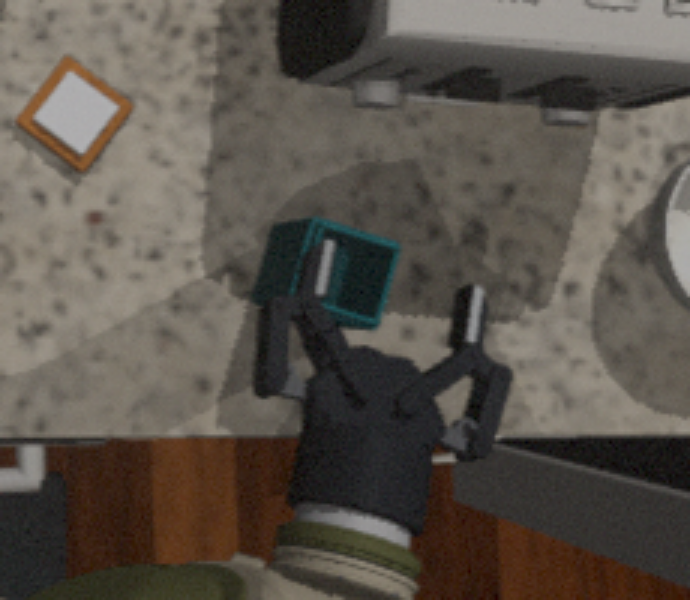

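The pads straddle the canister at crop (350,270). The shift to the right is parallax from the gripper's height. The lid at (75,112) and the bowl are clear, so I descend.

```bash

python3 -m crank '[[-0.35,0,0.09,0,0,0,0],[-0.7,0,0.18,0,0,0,0],[-0.9,0,0.24,0,0,0,0],[-0.9,0,0.24,0,0,0,0]]' |grep force:
python3 go.py 425.4 -257 42 -17.7 15 -1
```

```text
force: [-0.2, 0.6, 0.3]
grip_force: 0.0
4.2 q [-1.165  0.646  2.424  2.274  1.262 -1.513] p [ 282.2 -211.4  131.2] F [-0.2  0.6  0.3] g 1.004 0.0
[[0.246, -0.308, 0.919], [-0.082, -0.951, -0.297], [0.966, -0.002, -0.259]]
TCP target [ 282.8 -211.5   82.1] shift [-0.473  0.     0.132] turn [ 0.005  0.    -0.004]
q [-1.16  0.83  2.39  2.3   1.36 -1.63] True
```

```bash

python3 -m crank '[[-0.25,0,0.07,0,0,0,0],[-0.47,0,0.13,0,0,0,0],[-0.47,0,0.13,0,0,0,0],[-0.47,0,0.13,0,0,0,0]]' |grep force:
python3 s.py; python3 - <<'E'
from h import *
im,d=capture("scene"); cv2.imwrite("pics/low_s.png",cv2.resize(im[60:260,240:500,::-1],None,fx=3,fy=3))
E
```

```text
force: [0.5, -0.3, 0.6]
grip_force: 0.0
4.6 q [-1.163  0.825  2.391  2.305  1.361 -1.629] p [ 282.7 -211.5   84.7] F [ 0.5 -0.3  0.6] g 0.998 0.0
[[0.244, -0.308, 0.92], [-0.078, -0.951, -0.298], [0.967, 0.001, -0.256]]
```

View pics/low_s.png

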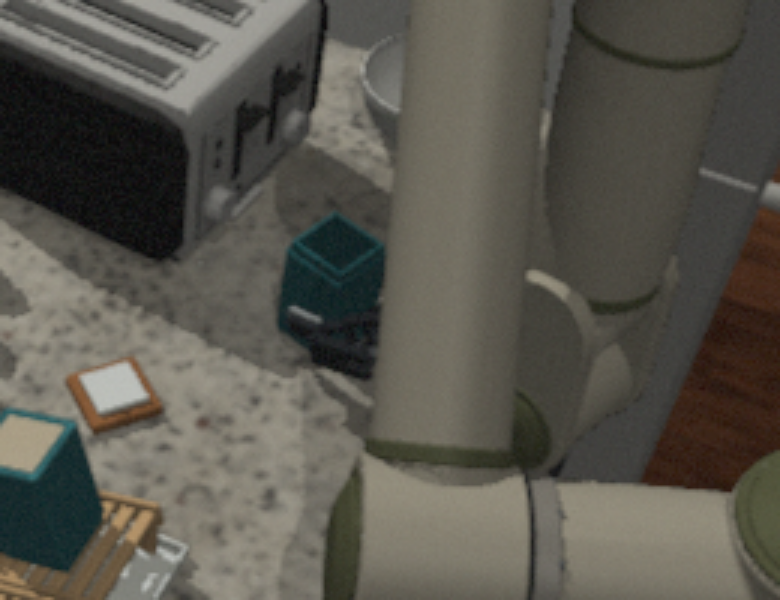

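The open fingers straddle the canister at low height, with the pad at crop (300,315). I close now.

```bash

python3 -m crank '[[0,0,0,0,0,0,0.6],[0,0,0,0,0,0,0.6],[0,0,0,0,0,0,0.6],[0,0,0,0,0,0,0.6],[0,0,0,0,0,0,0.6],[0,0,0,0,0,0,0.6],[0,0,0,0,0,0,0.6],[0,0,0,0,0,0,0.6]]' 60
python3 - <<'E'
from h import *; import m
for n in("top","scene"):
    im,d,P=cloud(n); hsv=cv2.cvtColor(im,cv2.COLOR_RGB2HSV); X,Y,Z=np.moveaxis(P,-1,0)
    mg=(hsv[...,0]>80)&(hsv[...,0]<100)&(hsv[...,1]>100)&(X>370)&(X<480)&(Y<-190)&(Y>-320)&(Z>95)&(Z<115); m.rect(P[mg],n)
E
```

```text
time_s: 5.45
eef_pos: [282.5, -211.3, 84.3]
ee_rot: [0.096, 0.782, -0.123, 0.603]
force: [-2.8, 0.6, 10.0]
grip_width: 0.738
grip_force: 64.7
top c [ 426.5 -256.2] size [59.1 62.9] ang 71.9 z [ 95.3 102.3 105.6] 273
scene c [ 424.3 -254.7] size [65.3 60.1] ang 73.5 z [ 95.3 101.8 108.5] 232
```

```bash

python3 -m crank '[[0.2,0,-0.05,0,0,0,0.6],[0.5,0,-0.13,0,0,0,0.6],[0.96,0,-0.26,0,0,0,0.6],[0.96,0,-0.26,0,0,0,0.6]]' |grep force
python3 -m crank '[[0.48,0,-0.13,0,0,0.19,0.6],[0.96,0,-0.2,0,0,0.38,0.6],[0.96,0,-0.2,0,0,0.5,0.6],[0.96,0,-0.2,0,0,0.5,0.6]]' |grep force
cat > place.py <<'E'
import sys
from ik import *; from s import rec
def rt(h,p): return tool(h,p,1)
Tp=np.array([282.5,-211.3,84.3]); Mp=R.from_quat([.782,-.123,.603,.096]).as_matrix()
def ax(h): h=np.radians(h); return np.array([np.cos(h),np.sin(h),0]),np.array([-np.sin(h),np.cos(h),0])
up=np.array([0,0,1.]); h,l=ax(-17.7); C0=np.c_[h,l,up]; o0=np.array([425.4,-256.2,0.])
S=np.array([484.4,204.5,0.]); YAW=1.4
def target(gap,height,dy=0):
    h,l=ax(YAW); a=np.radians(15); n=np.sin(a)*h+np.cos(a)*up; f=np.cos(a)*h-np.sin(a)*up
    C1=np.c_[f,np.cross(-n,f),-n]; mouth=S+13.5*h+42.4*up+height*n-gap*f+dy*l; o1=mouth+104*n
    Q=C1@C0.T; return o1+Q@(Tp-o0),Q@Mp
if __name__=="__main__":
    a=list(map(float,sys.argv[1:])); s,r=rec(); p,M=target(*a)
    sh=r.inv().apply(p-s['eef_pos'])/100; rv=(r.inv()*R.from_matrix(M)).as_rotvec()/np.radians(45)
    print('TCP target',p.round(1),M.round(3).tolist(),'shift',sh.round(3),'turn',rv.round(3))
    print('n,f in tool',r.inv().apply([.2588,0,.966]).round(3),r.inv().apply([.966,0.023,-.2588]).round(3))
    def f(q):
        P,F=fk(q,k); F=F@OFF.as_matrix(); return np.r_[(P-p)/100,R.from_matrix(F.T@M).as_rotvec()]
    o=least_squares(f,s['joints'],bounds=(lo-.3,hi+.3)); print('q',o.x.round(2),o.cost)
E
python3 place.py 4 180; python3 place.py 4 0|tail -1
```

```text
force: [0.5, 0.4, -3.0]
grip_force: 65.4
force: [0.5, 0.2, -3.6]
grip_force: 65.2
6.35 q [-1.148  0.094  2.375  2.023  0.92  -0.557] p [ 287.3 -212.5  282.1] F [ 0.5  0.2 -3.6] g 0.744 65.2
[[0.107, -0.379, 0.919], [-0.439, -0.847, -0.299], [0.892, -0.372, -0.257]]
TCP target [401.  203.1 275.1] [[-0.005, -0.029, 1.0], [-0.001, 1.0, 0.029], [-1.0, -0.001, -0.005]] shift [-1.766 -3.927 -0.178] turn [ 0.316 -0.673  3.369]
n,f in tool [ 0.889 -0.457 -0.01 ] [-0.138 -0.29   0.947]
q [0.25 0.34 2.14 3.42 0.93 1.4 ] 2.191880344768501e-31
q [0.28 0.82 2.23 3.39 1.48 1.55] 2.1331348181425937e-18
```

```bash

python3 -m crank '[[-0.03,-0.16,-0.06,0,0,0.19,0.6],[-0.06,-0.32,-0.12,0.03,-0.06,0.38,0.6],[-0.09,-0.48,-0.18,0.05,-0.1,0.57,0.6],[-0.12,-0.64,-0.25,0.07,-0.15,0.76,0.6],[-0.15,-0.8,-0.31,0.09,-0.2,0.95,0.6],[-0.17,-0.96,-0.38,0.09,-0.2,1,0.6],[-0.17,-0.96,-0.38,0.09,-0.2,1,0.6]]' |grep force
python3 place.py 4 200
```

```text
force: [-0.0, -0.3, -3.2]
grip_force: 65.4
7.05 q [-0.969 -0.144  2.466  1.867  0.815  0.485] p [ 286.6 -111.   310.4] F [-0.  -0.3 -3.2] g 0.743 65.4
[[-0.033, -0.34, 0.94], [-0.947, -0.29, -0.138], [0.319, -0.895, -0.312]]
TCP target [406.2 203.3 294.4] [[-0.005, -0.029, 1.0], [-0.001, 1.0, 0.029], [-1.0, -0.001, -0.005]] shift [-3.067 -1.174  0.739] turn [ 0.229 -0.476  2.37 ]
n,f in tool [ 0.3   -0.952 -0.059] [-0.137 -0.104  0.986]
q [0.24 0.3  2.12 3.43 0.87 1.39] 2.5141827000295507e-21
```

```bash

python3 -m crank '[[-0.16,-0.06,0.04,0.02,-0.03,0.19,0.6],[-0.32,-0.12,0.08,0.03,-0.06,0.38,0.6],[-0.48,-0.18,0.12,0.05,-0.1,0.57,0.6],[-0.64,-0.24,0.16,0.07,-0.15,0.76,0.6],[-0.8,-0.3,0.2,0.09,-0.2,0.95,0.6],[-1,-0.38,0.24,0.1,-0.2,1,0.6],[-1,-0.38,0.24,0.1,-0.2,1,0.6]]' |grep force
python3 place.py 4 200
```

```text
force: [-0.8, -0.2, -3.4]
grip_force: 65.3
7.75 q [-0.529 -0.06   2.447  2.308  0.737  1.033] p [326.2  -8.9 304.3] F [-0.8 -0.2 -3.4] g 0.744 65.3
[[-0.101, -0.207, 0.973], [-0.885, 0.465, 0.007], [-0.454, -0.861, -0.23]]
TCP target [406.2 203.3 294.4] [[-0.005, -0.029, 1.0], [-0.001, 1.0, 0.029], [-1.0, -0.001, -0.005]] shift [-1.914  0.906  0.816] turn [ 0.132 -0.275  1.372]
n,f in tool [-0.465 -0.885  0.03 ] [-0.     0.034  1.   ]
q [0.24 0.3  2.12 3.43 0.87 1.39] 1.347465472236559e-30
```

```bash

python3 -m crank '[[-0.16,0.08,0.07,0.02,-0.03,0.19,0.6],[-0.32,0.15,0.14,0.03,-0.06,0.38,0.6],[-0.48,0.23,0.2,0.05,-0.1,0.57,0.6],[-0.64,0.3,0.27,0.07,-0.15,0.76,0.6],[-0.8,0.38,0.34,0.09,-0.2,0.95,0.6],[-0.96,0.46,0.41,0.1,-0.2,1,0.6],[-0.96,0.46,0.41,0.1,-0.2,1,0.6]]' |grep force
python3 place.py 4 200
```

```text
force: [-0.2, -0.1, -3.1]
grip_force: 65.7
8.45 q [-0.082  0.126  2.33   2.971  0.827  1.384] p [367.   96.9 299. ] F [-0.2 -0.1 -3.1] g 0.741 65.7
[[-0.049, -0.061, 0.997], [-0.292, 0.955, 0.044], [-0.955, -0.289, -0.065]]
TCP target [406.2 203.3 294.4] [[-0.005, -0.029, 1.0], [-0.001, 1.0, 0.029], [-1.0, -0.001, -0.005]] shift [-0.286  1.005  0.441] turn [ 0.03  -0.073  0.374]
n,f in tool [-0.935 -0.295  0.196] [0.193 0.038 0.981]
q [0.24 0.3  2.12 3.43 0.87 1.39] 3.669473861265736e-27
```

```bash

python3 -m crank '[[-0.1,0.33,0.15,0.01,-0.03,0.19,0.6],[-0.2,0.66,0.3,0.03,-0.073,0.374,0.6],[-0.286,1,0.44,0.03,-0.073,0.374,0.6],[-0.286,1,0.44,0.03,-0.073,0.374,0.6],[-0.286,1,0.44,0.03,-0.073,0.374,0.6]]' |grep force
python3 place.py 4 110
python3 - <<'E'
from h import *
a=[cv2.resize(capture(n)[0][s],None,fx=f,fy=f)[...,::-1] for n,s,f in(("top",np.s_[150:290,130:330],2),("scene",np.s_[130:370,150:370],1.7))]
H=max(x.shape[0] for x in a); cv2.imwrite("pics/over.png",np.hstack([cv2.copyMakeBorder(x,0,H-x.shape[0],0,0,0) for x in a]))
E
```

```text
force: [-0.1, -0.3, -2.5]
grip_force: 66.3
8.95 q [0.241 0.301 2.123 3.422 0.869 1.386] p [405.9 201.6 294.9] F [-0.1 -0.3 -2.5] g 0.747 66.3
[[-0.004, -0.028, 1.0], [-0.002, 1.0, 0.028], [-1.0, -0.002, -0.004]]
TCP target [382.9 202.7 207.5] [[-0.005, -0.029, 1.0], [-0.001, 1.0, 0.029], [-1.0, -0.001, -0.005]] shift [ 0.876  0.019 -0.226] turn [-0.002  0.001  0.002]
n,f in tool [-0.967 -0.009  0.255] [ 0.255 -0.003  0.967]
q [0.26 0.5  2.21 3.39 1.15 1.47] 4.183158706010606e-31
```

View pics/over.png

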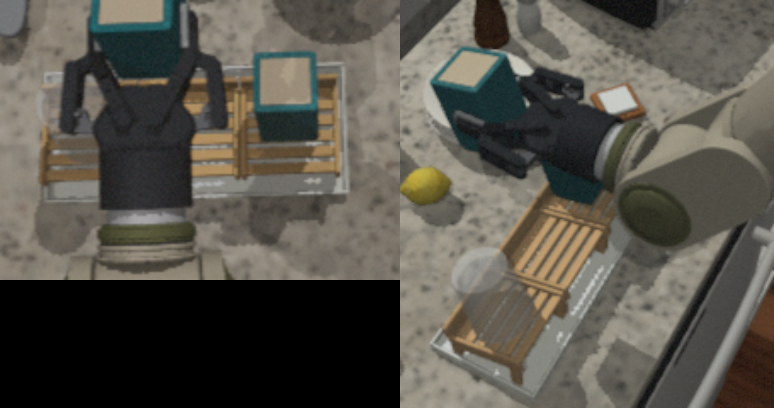

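The left half (top view) shows the canister inverted in the gripper at about (133,10). The twin is at (285,90) in the composite and the glass is faint at (50,100). The knuckles are narrower than the gap. Next I check the in-hand pose, then descend.

```bash

cat > chk.py <<'E'
from h import *; from place import *
s=status.sense(); w,x,y,z=s['ee_rot']; r=R.from_quat([x,y,z,w]); p,M=target(0,0)
D=r.as_matrix()@M.T; h,l=ax(YAW); n=np.sin(np.radians(15))*h+np.cos(np.radians(15))*up; o1=S+13.5*h+42.4*up+104*n
o=s['eef_pos']+D@(o1-p); print('pred underside',o.round(1),(D@n).round(3))
for nm in("top","scene"):
    im,d,P=cloud(nm); hsv=cv2.cvtColor(im,cv2.COLOR_RGB2HSV); X,Y,Z=np.moveaxis(P,-1,0)
    m=(hsv[...,0]>5)&(hsv[...,0]<25)&(abs(X-o[0])<45)&(abs(Y-o[1])<45)&(abs(Z-o[2])<20); q=P[m]
    A=np.c_[q[:,:2],np.ones(len(q))]; c=np.linalg.lstsq(A,q[:,2],rcond=None)[0]; N=np.r_[-c[:2],1]; N/=np.linalg.norm(N)
    print(nm,len(q),q.mean(0).round(1),[np.round(v,1) for v in cv2.minAreaRect(np.float32(q[:,:2]))],'normal',N.round(3))
    g=(hsv[...,0]>5)&(hsv[...,0]<25)&(Z>128)&(Z<160)&(X>450)&(X<600)&(Y>30)&(Y<150); g=P[g]
    if len(g)>20: print('  twin',g.mean(0).round(1))
E
python3 chk.py
python3 -m crank '[[0.2,0,-0.05,0,0,0,0.6],[0.45,0.01,-0.12,0,0,0,0.6],[0.7,0.02,-0.18,0,0,0,0.6],[0.88,0.02,-0.23,0,0,0,0.6],[0.88,0.02,-0.23,0,0,0,0.6]]' |grep force
python3 place.py 4 30; python3 chk.py
```

```text
pred underside [572.2 203.8 338.3] [0.257 0.006 0.966]
top 851 [573.  205.8 336.7] [array([573.3, 205.9]), array([47.2, 49.1]), np.float64(1.6)] normal [0.259 0.013 0.966]
  twin [527.4  95.6 142.4]
scene 382 [572.3 205.9 339.6] [array([572.5, 205.9]), array([46.6, 47.3]), np.float64(2.1)] normal [0.263 0.002 0.965]
force: [0.6, 0.1, -2.7]
grip_force: 66.3
9.65 q [0.261 0.507 2.209 3.399 1.151 1.465] p [381.9 202.8 206.2] F [ 0.6  0.1 -2.7] g 0.745 66.3
[[-0.007, -0.027, 1.0], [-0.001, 1.0, 0.027], [-1.0, -0.001, -0.007]]
TCP target [362.2 202.2 130.2] [[-0.005, -0.029, 1.0], [-0.001, 1.0, 0.029], [-1.0, -0.001, -0.005]] shift [ 0.761 -0.    -0.191] turn [-0.003 -0.003  0.   ]
n,f in tool [-0.968 -0.008  0.252] [ 0.252 -0.003  0.968]
q [0.27 0.73 2.24 3.39 1.39 1.53] 4.9215456336284834e-20
pred underside [548.5 205.8 248.5] [0.261 0.006 0.965]
top 683 [549.4 207.8 246.9] [array([549.6, 208.1]), array([46.7, 48.6]), np.float64(2.9)] normal [0.265 0.007 0.964]
  twin [527.4  95.3 142.2]
scene 368 [549.5 208.1 251.3] [array([550.8, 212.8]), array([56.9, 48.8]), np.float64(86.4)] normal [ 0.269 -0.003  0.963]
  twin [529.1  81.9 144.7]
```

```bash

python3 -m crank '[[0.2,0,-0.05,0,0,0,0.6],[0.45,-0.01,-0.11,0,0,0,0.6],[0.65,-0.02,-0.16,0,0,0,0.6],[0.76,-0.02,-0.19,0,0,0,0.6],[0.76,-0.02,-0.19,0,0,0,0.6],[0.76,-0.02,-0.19,0,0,0,0.6]]' |grep force
python3 place.py 5 5 -2; python3 - <<'E'
from h import *
a=[cv2.resize(capture(n)[0][s],None,fx=f,fy=f)[...,::-1] for n,s,f in(("top",np.s_[150:290,130:330],2),("scene",np.s_[170:370,150:350],2))]
H=max(x.shape[0] for x in a); cv2.imwrite("pics/low.png",np.hstack([cv2.copyMakeBorder(x,0,H-x.shape[0],0,0,0) for x in a]))
E
```

```text
force: [0.9, 0.5, -3.2]
grip_force: 66.3
10.35 q [0.27  0.722 2.234 3.388 1.391 1.527] p [364.  201.1 132.9] F [ 0.9  0.5 -3.2] g 0.74 66.3
[[-0.0, -0.028, 1.0], [0.001, 1.0, 0.028], [-1.0, 0.001, -0.0]]
TCP target [354.9 200.  106.3] [[-0.005, -0.029, 1.0], [-0.001, 1.0, 0.029], [-1.0, -0.001, -0.005]] shift [ 0.266 -0.009 -0.092] turn [-0.002  0.006 -0.002]
n,f in tool [-0.966 -0.006  0.259] [ 0.259 -0.004  0.966]
q [0.27 0.8  2.24 3.39 1.47 1.55] 8.888463093348925e-31
```

View pics/low.png

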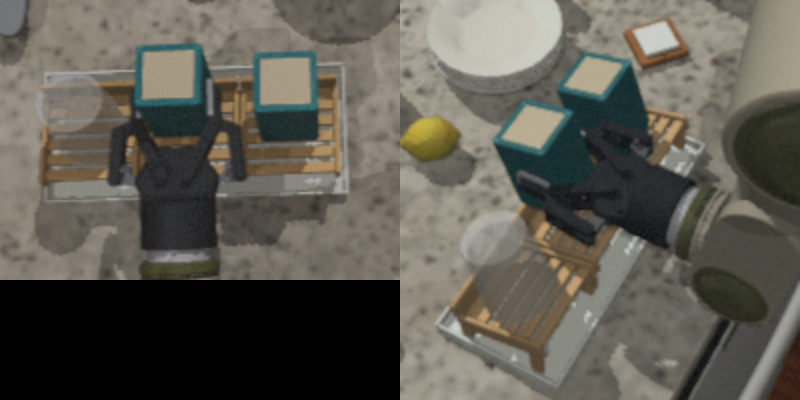

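The canister hangs square over the middle seat, at about (170,80) in the top half, and is clear of the twin and the glass. I ease it down.

```bash

python3 -m crank '[[0.05,0,-0.02,0,0,0,0.6],[0.1,0,-0.03,0,0,0,0.6],[0.15,-0.01,-0.05,0,0,0,0.6],[0.2,-0.01,-0.07,0,0,0,0.6],[0.25,-0.01,-0.08,0,0,0,0.6],[0.26,-0.01,-0.09,0,0,0,0.6],[0.26,-0.01,-0.09,0,0,0,0.6]]' |grep force
python3 place.py 4 0 -2; python3 chk.py
```

```text
force: [-1.1, 0.8, -3.5]
grip_force: 66.3
11.15 q [0.275 0.806 2.24  3.39  1.475 1.548] p [354.1 199.9 105.6] F [-1.1  0.8 -3.5] g 0.741 66.3
[[-0.003, -0.028, 1.0], [0.0, 1.0, 0.028], [-1.0, 0.0, -0.003]]
TCP target [354.5 200.  101.2] [[-0.005, -0.029, 1.0], [-0.001, 1.0, 0.029], [-1.0, -0.001, -0.005]] shift [0.044 0.001 0.004] turn [-0.002  0.002 -0.001]
n,f in tool [-0.967 -0.007  0.256] [ 0.256 -0.004  0.967]
q [0.27 0.82 2.24 3.39 1.48 1.55] 1.4508368564043674e-28
pred underside [520.5 203.1 148.6] [0.257 0.005 0.966]
top 547 [521.3 205.4 147.1] [array([521.7, 205.9]), array([46.9, 48.2]), np.float64(2.4)] normal [0.258 0.004 0.966]
  twin [527.5  95.1 142.2]
scene 343 [520.8 205.2 150.1] [array([520.5, 204.6]), array([47.4, 47.2]), np.float64(1.3)] normal [ 0.265 -0.     0.964]
  twin [527.1  95.2 145. ]
```

```bash

python3 -m crank '[[0.015,0,-0.004,0,0,0,0.6],[0.03,0,-0.008,0,0,0,0.6],[0.03,0,-0.008,0,0,0,0.6]]' |grep -E "force:|pos"
python3 -m crank '[[0.005,0,-0.001,0,0,0,0.6],[0.01,0,-0.003,0,0,0,0.6],[0.01,0,-0.003,0,0,0,0.6]]' |grep -E "force:|pos"
python3 -m crank '[[0.005,0,-0.001,0,0,0,0.6],[0.01,0,-0.003,0,0,0,0.6],[0.01,0,-0.003,0,0,0,0.6]]' |grep -E "force:|pos"
```

```text
eef_pos: [353.4, 199.9, 102.8]
force: [0.2, -0.7, -3.1]
grip_force: 66.3
eef_pos: [353.2, 199.9, 102.0]
force: [0.1, -0.5, -1.6]
grip_force: 66.2
eef_pos: [353.2, 199.9, 101.5]
force: [-0.7, -0.5, 5.9]
grip_force: 66.2
```

Touchdown shows as about 9 N. Now I slide it toward the rail.

```bash

python3 -m crank '[[0.003,0,0.01,0,0,0,0.6],[0.006,0,0.02,0,0,0,0.6],[0.008,0,0.03,0,0,0,0.6],[0.008,0,0.03,0,0,0,0.6]]' |grep -E "force:|pos"
python3 -m crank '[[0.001,0,0.005,0,0,0,0.6],[0.002,0,0.01,0,0,0,0.6],[0.002,0,0.01,0,0,0,0.6]]' |grep -E "force:|pos"
python3 -m crank '[[0.001,0,0.005,0,0,0,0.6],[0.002,0,0.01,0,0,0,0.6],[0.002,0,0.01,0,0,0,0.6]]' |grep -E "force:|pos"
python3 chk.py
```

```text
eef_pos: [356.2, 200.1, 100.7]
force: [0.5, -0.6, 5.2]
grip_force: 66.4
eef_pos: [357.1, 200.1, 100.4]
force: [-0.3, 0.0, 4.5]
grip_force: 66.3
eef_pos: [358.2, 200.1, 100.2]
force: [-0.1, -0.4, 5.4]
grip_force: 66.3
pred underside [524.4 203.2 143.9] [0.253 0.004 0.967]
top 541 [525.6 205.8 142.1] [array([525.7, 208.6]), array([57. , 46.5]), np.float64(89.7)] normal [0.254 0.02  0.967]
  twin [527.6  95.2 142.4]
scene 340 [524.8 205.4 144.8] [array([524.8, 205. ]), array([46.3, 47.8]), np.float64(6.4)] normal [ 0.252 -0.005  0.968]
  twin [527.4  95.1 144.9]
```

```bash

python3 -m crank '[[0.001,0,0.005,0,0,0,0.6],[0.002,0,0.01,0,0,0,0.6],[0.002,0,0.01,0,0,0,0.6]]' |grep -E " force:|^force|pos"
python3 -m crank '[[0.001,0,0.005,0,0,0,0.6],[0.002,0,0.01,0,0,0,0.6],[0.002,0,0.01,0,0,0,0.6]]' |grep -E "^force|pos"; python3 s.py
```

```text
eef_pos: [359.1, 200.1, 100.0]
force: [-0.8, 0.5, 4.1]
eef_pos: [359.2, 200.1, 99.9]
force: [-10.6, -0.2, 10.2]
13.85 q [0.271 0.825 2.224 3.385 1.481 1.549] p [359.2 200.1  99.9] F [-10.6  -0.2  10.2] g 0.744 67.6
[[0.0, -0.028, 1.0], [0.0, 1.0, 0.028], [-1.0, 0.0, 0.0]]
```

```bash

python3 -m crank '[[0,0,0.003,0,0,0,0.6],[0,0,0.003,0,0,0,0.24],[0,0,0.003,0,0,0,0.22],[0,0,0.003,0,0,0,0.2],[0,0,0.003,0,0,0,0.18],[0,0,0.003,0,0,0,0.16],[0,0,0.003,0,0,0,0.15],[0,0,0.003,0,0,0,0.15],[0,0,0.003,0,0,0,0.15]]' 20
python3 chk.py
```

```text
time_s: 14.75
eef_pos: [360.1, 200.1, 99.2]
ee_rot: [0.706, -0.01, 0.708, 0.01]
force: [-0.2, -0.4, -0.5]
grip_width: 0.846
grip_force: 0.0
pred underside [526.5 203.2 142.3] [0.256 0.005 0.967]
top 534 [526.7 205.8 142. ] [array([526.6, 209.4]), array([46.6, 53.8]), np.float64(2.2)] normal [0.263 0.013 0.965]
  twin [527.5  95.3 142.3]
scene 349 [526.  205.5 144.5] [array([526.3, 205. ]), array([45.7, 47.3]), np.float64(1.9)] normal [ 0.263 -0.011  0.965]
  twin [526.9  95.3 145.2]
```

Released: it sits at the same height and tilt as the twin. I retract parallel to the slats.

```bash

python3 -m crank '[[-0.03,0,-0.1,0,0,0,0.15],[-0.06,0,-0.22,0,0,0,0.15],[-0.1,0,-0.36,0,0,0,0.15],[-0.14,0,-0.5,0,0,0,0.15],[-0.2,0,-0.7,0,0,0,0.15],[-0.25,0,-0.85,0,0,0,0.15],[-0.25,0,-0.85,0,0,0,0.15]]'
python3 s.py; python3 chk.py|tail -4; python3 - <<'E'
from h import *
a=[cv2.resize(capture(n)[0][s],None,fx=f,fy=f)[...,::-1] for n,s,f in(("top",np.s_[150:290,130:330],2),("scene",np.s_[170:370,150:350],2))]
H=max(x.shape[0] for x in a); cv2.imwrite("pics/end.png",np.hstack([cv2.copyMakeBorder(x,0,H-x.shape[0],0,0,0) for x in a]))
E
```

```text
time_s: 15.55
eef_pos: [273.3, 197.6, 124.9]
ee_rot: [0.706, -0.01, 0.709, 0.01]
force: [0.1, 0.3, 0.8]
grip_width: 0.849
grip_force: 0.0
15.55 q [0.356 0.754 2.423 3.468 1.6   1.582] p [273.3 197.6 124.9] F [0.1 0.3 0.8] g 0.849 0.0
[[-0.004, -0.029, 1.0], [-0.0, 1.0, 0.029], [-1.0, -0.0, -0.004]]
top 0 [nan nan nan] [array([0., 0.]), array([0., 0.]), np.float64(0.0)] normal [-0. -0.  1.]
  twin [527.5  95.5 142.3]
scene 0 [nan nan nan] [array([0., 0.]), array([0., 0.]), np.float64(0.0)] normal [-0. -0.  1.]
  twin [527.1  95.4 145.1]chk.py:9: RuntimeWarning: Mean of empty slice.
  print(nm,len(q),q.mean(0).round(1),[np.round(v,1) for v in cv2.minAreaRect(np.float32(q[:,:2]))],'normal',N.round(3))
  ret = um.true_divide(
```

View pics/end.png

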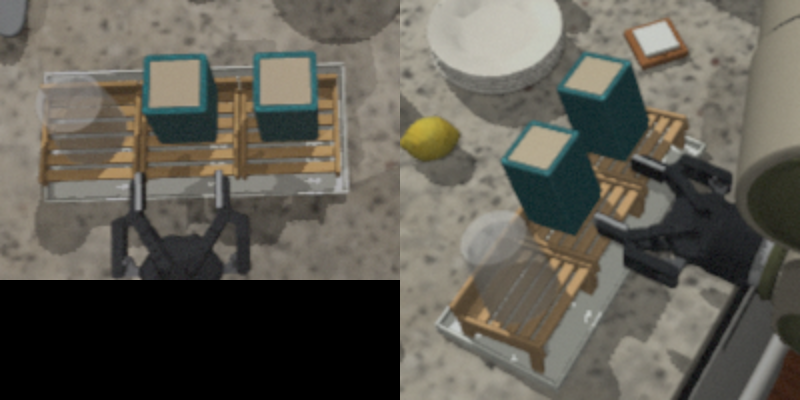

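```bash
python3 - <<'E'
from h import *
for nm in("top","scene"):
    im,d,P=cloud(nm); hsv=cv2.cvtColor(im,cv2.COLOR_RGB2HSV); X,Y,Z=np.moveaxis(P,-1,0)
    for t,y in(("a",205),("b",95)):
        q=P[(hsv[...,0]>5)&(hsv[...,0]<25)&(abs(X-526)<40)&(abs(Y-y)<40)&(Z>125)&(Z<165)]
        A=np.c_[q[:,:2],np.ones(len(q))]; c=np.linalg.lstsq(A,q[:,2],rcond=None)[0]; N=np.r_[-c[:2],1]; N/=np.linalg.norm(N)
        print(nm,t,len(q),q.mean(0).round(1),round(cv2.minAreaRect(np.float32(q[:,:2]))[2],1),N.round(3))
        w=P[(hsv[...,0]>80)&(hsv[...,0]<100)&(hsv[...,1]>100)&(X>440)&(X<540)&(abs(Y-y)<26)&(Z>75)&(Z<130)]
        A=np.c_[w[:,1:],np.ones(len(w))]
        for _ in range(3):
            c=np.linalg.lstsq(A,w[:,0],rcond=None)[0]; k=abs(A@c-w[:,0])<4; w,A=w[k],A[k]
        print('   front face',len(w),'yaw',np.degrees(np.arctan(-c[0])).round(2),'lean',np.degrees(np.arctan(c[1])).round(2),'x at y,z=100',(c@[y,100,1]).round(1))
E
```

```text
top a 538 [526.5 206.  141.8] 3.1 [0.252 0.023 0.968]
   front face 23 yaw 1.61 lean 14.51 x at y,z=100 482.7
top b 561 [527.4  95.1 142.4] 1.0 [0.243 0.009 0.97 ]
   front face 12 yaw 1.1 lean 15.15 x at y,z=100 483.8
scene a 349 [525.8 205.7 144.7] 89.2 [ 0.263 -0.002  0.965]
   front face 332 yaw 1.41 lean 14.64 x at y,z=100 482.9
scene b 286 [527.1  95.4 145.1] 0.6 [ 0.27  -0.01   0.963]
   front face 289 yaw 1.29 lean 15.24 x at y,z=100 483.9
```

```bash
python3 -c "
from rig import ticket; print(ticket.finish_job())"
```

```text
the job is handed in; nothing more can be done
None
```

The teal canister is upside down in the middle seat, rim on the slats and side against the rail. It was set down gently and released, nothing else was touched, and the job was handed in at about 16 s of the 61 s allowed.

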